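Clip the spring hook to the lifting eye

TASK

The gear unit on the bench is to go on the hoist: clip the loose steel spring hook to the upright lifting eye on its top by pushing the hook's sprung gate against one side of the ring until the ring is inside and the gate snaps shut behind it. Then prove the hold: pull the hook back along its own length so that the ring beds in its wide round end, with about a kilogram of force for half a second, and let go so that it is left hooked on the eye. Be gentle: hook and eye must never be pressed together with more than 25 N, and leave the things lying around the work alone.

Things in the scene. Friction and masses are not known exactly. Their poses are not given: they have to be found in the camera images.
- hook: Loose plain steel spring hook, a flat pear-shaped loop of 12 mm bar, 150 long, 70 wide, 0.33 kg, lying on the bench. Origin: mid-length, on its underside (bar centre plane z +6). x runs from the narrow end (-75) to the wide round end, the bowl (+75); y towards the gate side; z up. Bar centre line: arcs of radius 17 about (-52, 0) and radius 29 about (40, 0).
- hook_spine (a point): Middle of the hook's straight spine (hook frame -6, -23, 6), across from the gate: a flat-sided 12 x 12 bar from (-52, -17) to (40, -29), at -0.13 rad to hook x. The place to grip, one finger inside the loop, where it has 36 mm of room while the gate is shut; best at hook x -25 to 0, clear of the ring.
- gate (a joint): Sprung gate on the hook's +y side, a 10 mm bar pivoting at hook (-14, 22), free end at (32, 28) against the nose. 0 rad shut, grows as it swings into the loop (it opens no other way), rigid stop at 0.62. Spring 0.25 N m when shut plus 0.30 per rad: the ring's bar needs about 7 rising to 13 N at hook x 20 to 25; much more means that it is on the nose or the gate is at its stop.
- hook_nose (a point): Centre of the hook's rigid rounded nose end, radius 6 (hook frame 40, 29, 6). Wide open, 20 mm are free between gate and nose for the ring's 14 mm bar. Its centre goes in straight at hook x 20 to 25 as far as y 20, then obliquely along the open gate, close under the nose, through (32, 15) towards (44, 8); at x 40 to 44 the gate snaps shut behind it.
- hook_bowl (a point): Hook frame (56, 0, 6): where the centre of the ring's bar lies when bedded in the bowl, the hook being pulled towards its narrow end (its -x).
- eye: Fixed steel M16 lifting eye on the gear unit: upright ring, 63 outside, 35 inside, of 14 mm round bar, on a collar of diameter 36. Origin: on its axis at the seat, 95 above the bench; z up. The ring lies in the yz plane, centre at z +30.5. The hook goes round its left or right side (either will do), level at that height, its y axis pointing at the eye's axis.
- ring_left (a point): Centre of the ring's bar at its +y side (eye frame 0, 24.5, 30.5), where the bar runs upright.
- ring_right (a point): Centre of the ring's bar at its -y side (eye frame 0, -24.5, 30.5), where the bar runs upright.
- gearbox: Fixed grey gear unit, 170 (x) x 120 (y) at its feet, 148 x 112 at its top, 95 high, with screw heads 5 high along the front and back edges of the top and a 20 mm shaft stub 38 long towards -x at height 50. Origin: centre of its underside.
- bolt_a: Loose steel hexagon bolt, 21x63x18, lying on the bench behind the gear unit; leave it alone. Origin: centre of its underside.
- tape: Loose yellow tape measure, 37x86x65, standing on the bench behind the work on the left; leave it alone. Origin: centre of its underside.
- marker: Loose black marker pen, 17x134x17, lying on the bench to the right; leave it alone. Origin: centre of its underside.
Mind the look-alikes: they are no part of the job. Of the things shaped like the hook, the steel one is meant.

How it is judged:
By the outcome, as a careful person would: the job done as asked, in the order asked, and still so for the second after the job is handed in, with the robot touching nothing.
It also fails if it takes over 72 s, if anything falls off the work surface, if the arm or the gripper's body presses on something with over 40 N, if the wrist force passes 120 N, or if a joint passes its speed limit or range.

ROBOT

A 7-joint arm with a two-finger parallel gripper is mounted at the origin on a cart in front of the work surface, level with it; the furniture and walls round the work are solid. World frame = base frame: x ahead of the robot, y to its left, z up, the work surface at z = 0. Lengths are in m, angles in rad, forces in N, time in s.
With the tool pointing down it reaches from about 0.425 to 0.925 m from the base axis. Payload 6.8 kg.
Tool frame: the origin (TCP) lies where the fingers leave the gripper's body, on its centre line; the fingertips stand 73 mm ahead of it and the grasp point (between the pads) lies 54 mm ahead of it; z points along the fingers, y is the line along which they close (so a half turn about z gives the same grasp; the last joint's range is limited). The gripper opens to 85 mm and grips with 20 to 120 N. Pads are 22 mm wide; open, the fingers measure 114 mm over their backs; the gripper's body (76 mm by 85 mm) begins 54 mm behind the grasp point. The pads swing forward as they close: fully open they stand 13 mm farther back than shut.
Start: joints at [1.038, 0.477, 0.022, 1.555, -0.011, 1.109, -0.083], TCP at [0.278, -0.615, 0.304] pointing down, gripper open.
Joint ranges: [-2.96, 2.96], [-0.34, 2.1], [-1.41, 1.46], [0.24, 2.44], [-1.37, 4.51], [0.17, 1.92], [-2.96, 2.96]. Speed limits (rad/s): [2.39, 2.39, 3.14, 3.14, 3.14, 3.14, 3.14].

INTERFACE

Orientations are given as a rotation vector (axis times angle).
In Python, from bench import r, grab_frame, camera_info gives the robot as it stands.
- The arm moves only by the tool drive_effector, called after ">>>" as name(argument=value, ...), one argument or row to a line, values as JSON. Schema: {"type":"object","properties":{"offsets":{"type":"string"},"aperture":{"type":"number"},"grip_force":{"type":"number"},"only":{"type":"string"},"quiet":{"type":"boolean"},"lines":{"type":"string"}},"required":["offsets"],"additionalProperties":false}. offsets is a string of 1 to 5 rows, parted by semicolons, with the numbers parted by spaces; each row has 6 numbers: dx, dy, dz in m, then a rotation vector rx, ry, rz in rad; each row is the pose to reach, as a shift and turn from the pose commanded when the call began, along the tool's axes at that moment; what a row does not reach only later rows make up. A row lasts 1/10 s, in which the tool goes at most 0.05 m and 0.15 rad, less where a joint would pass 70% of its speed; a pose out of reach is approached as far as the arm can. aperture is the finger opening in m, set as the call begins (left out keeps the last). The fingers move at their own pace and stop on an object; grip_force is the grip in N (left out, the last holds). Time passes only in rows, so rows that do not move let the fingers close. The tool returns the time, the measured TCP pose, the force, the opening and the grip force at its end. only (a regular expression) keeps the lines of the reply that match it, lines (a string "A,B") keeps lines A to B, and quiet returns only ok. Input that does not fit is refused with a message, and nothing moves.
- r.get_obs(): the state, without advancing time (a new reading comes with each control period).
- grab_frame(name): name is "side" or "top"; returns (picture, depth): 420x560x3 uint8, blue, green, red; 420x560 float32, m along the optical axis (not along the pixel's ray), 0 where there is no reading.
- camera_info(name): a dict with "camera_matrix" (3x3 intrinsics, pixels), "R" (3x3) and "t" (3): a world point X has camera coordinates R X + t. Camera axes: x right, y down, z forward; pixel columns grow to the right and rows downward; lengths in m; the calibration is good to about 2 mm. A picture is of the moment at which its call begins. camera_info takes no time and is no camera call.
- r.hand_in(): hands the job in; it is judged then, once.
The state is a dict: "clock": time; "joints": joint angles; "qvel": joint speeds; "tau": joint torques, N m; "tcp_pos": TCP position; "orientation": TCP orientation; "contact_force": force on the tool from outside, world axes, zero at the start; "moment": the same for the moment, N m; "grip_width": finger opening in m; "gripper_force": force on a finger pad.
Only numpy, scipy, OpenCV 4.12 (cv2) and the standard library are available. Lean on these libraries where they do the work, as an engineer would, in place of code of your own. Each camera call takes 0.05 s, during which the arm holds its last target. There are 200 camera calls.

## Working session

There is one attempt and no reset: what is moved stays moved. The work goes in short steps, Python scripts to look and compute and a tool call to move; the robot and the scene stay as the last step left them, time stands still between calls to the robot, and variables do not carry over. Pictures are saved under pics/ and viewed, at most 10 in all, crops included, and the job is handed in when it is done.

```bash
ls; mkdir -p pics
```

Run:
```python
from bench import r, grab_frame, camera_info
import cv2,numpy as np
for n in("side","top"):
    p,d=grab_frame(n); cv2.imwrite(f"pics/{n}0.png",p); np.save(f"{n}0.npy",d)
    c=camera_info(n); print(n,np.round(c["camera_matrix"],1).tolist(),np.round(c["R"],3).tolist(),np.round(c["t"],3).tolist())
o=r.get_obs(); print(o)
```

```text
pics
side [[409.8, 0.0, 279.0], [0.0, 409.8, 214.0], [0.0, 0.0, 1.0]] [[1.0, -0.018, 0.001], [-0.01, -0.602, -0.798], [0.015, 0.798, -0.602]] [-0.581, 0.094, 0.92]
top [[451.5, 0.0, 279.2], [0.0, 451.5, 206.3], [0.0, 0.0, 1.0]] [[-0.013, -1.0, 0.014], [-0.989, 0.011, -0.15], [0.15, -0.016, -0.989]] [0.012, 0.561, 1.334]
{'clock': 0.1, 'joints': array([ 1.03790172,  0.47770685,  0.02235698,  1.55631267, -0.01154985,
        1.10929961, -0.08308955]), 'qvel': array([-0.00074395, -0.00127007, -0.00045187, -0.00336332, -0.00033058,
        0.00117129, -0.00091967]), 'tau': array([ 3.70762922e-03, -5.97768402e+01,  1.61337532e+00, -2.81957585e+01,
        1.28501700e-02,  4.98360590e-03,  1.75672324e-05]), 'tcp_pos': array([ 0.27802818, -0.6146448 ,  0.30304705]), 'orientation': array([-3.06948695e+00, -6.61928133e-01,  6.47284360e-04]), 'contact_force': array([-0.25042644, -0.47965023, -0.59838211]), 'moment': array([ 0.0224145 , -0.0055996 , -0.07004559]), 'gripper_force': 0.0, 'grip_width': 0.08544100903760193}
```

View pics/side0.png

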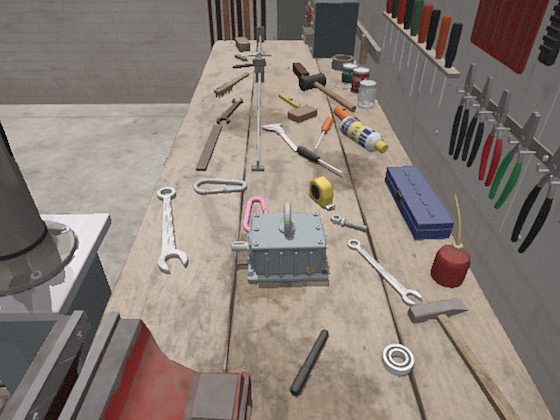

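View pics/top0.png

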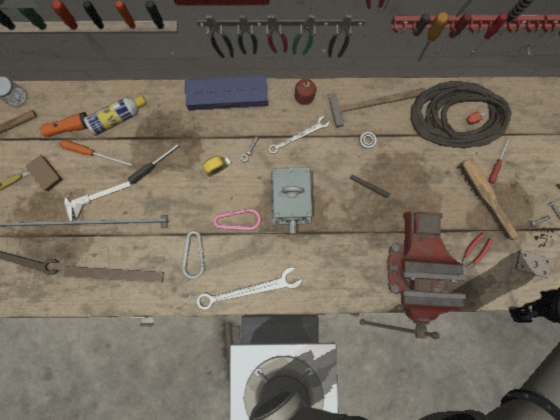

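The side view shows the steel hook at about (220,186), the pink look-alike at (256,214) and the eye at (288,218). In the top view they are at (193,255), (237,219) and (291,189). I'll enlarge both views.

Run:
```python
import cv2,numpy as np
t=cv2.imread("pics/top0.png");s=cv2.imread("pics/side0.png")
a=cv2.resize(t[225:285,160:225],None,fx=6,fy=6,interpolation=cv2.INTER_CUBIC) #390x360
b=cv2.resize(t[160:236,260:325],None,fx=6,fy=6,interpolation=cv2.INTER_CUBIC)[:360]
c=cv2.resize(s[172:206,185:255],None,fx=5.6,fy=5.6,interpolation=cv2.INTER_CUBIC) 
e=cv2.resize(s[195:240,250:325],None,fx=5,fy=5,interpolation=cv2.INTER_CUBIC)
m=np.zeros((600,800,3),np.uint8)
m[:360,:390]=a;m[:360,400:790]=b
c=c[:230];m[365:365+c.shape[0],:c.shape[1]]=c
e=e[:230];m[365:365+e.shape[0],410:410+e.shape[1]]=e
cv2.imwrite("pics/crop1.png",m)
```

```text
(no output)
```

View pics/crop1.png

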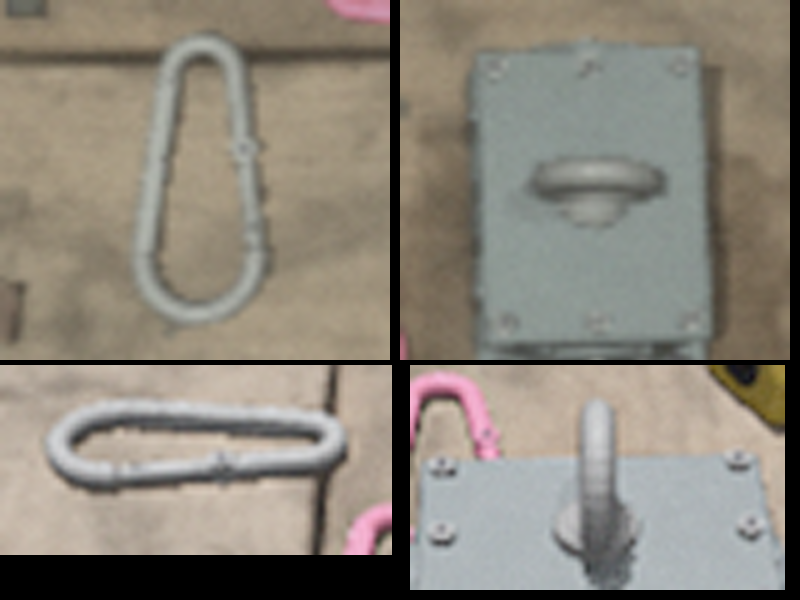

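The crops show the steel hook lying with its narrow end away from the robot (+x), its bowl towards the robot and its gate on world -y. The gate pivot is at top pixel (200.7,249.5). The ring's plane runs along world y, from top pixel 281.7 to 304.2 at row 190. Next I fit the poses by reprojection in both views and check them against depth.

Create h.py:
```python
import numpy as np
from bench import camera_info
from scipy.optimize import least_squares
C={n:camera_info(n) for n in("side","top")}
def proj(n,X):
    c=C[n]; q=np.atleast_2d(X)@np.array(c["R"]).T+np.array(c["t"]); q=q@np.array(c["camera_matrix"]).T
    return q[:,:2]/q[:,2:]
def cloud(n,d,u0,u1,v0,v1):
    c=C[n];v,u=np.mgrid[v0:v1,u0:u1];z=d[v0:v1,u0:u1]
    K=np.array(c["camera_matrix"]);P=np.stack([(u-K[0,2])/K[0,0]*z,(v-K[1,2])/K[1,1]*z,z],-1)
    P=P[z>0]; return (P-np.array(c["t"]))@np.array(c["R"])
def Rz(a): return np.array([[np.cos(a),-np.sin(a),0],[np.sin(a),np.cos(a),0],[0,0,1]])
```

Create fit.py:
```python
from h import *
T=lambda x,y:(160+x/6,225+y/6)
S=lambda x,y:(185+x/5.6,172+(y-365)/5.6)
m=1e-3
top=[((-75,0,6),T(203,35)),((75,0,6),T(188,323)),((-14,22,9),T(244,147)),((32,28,9),T(253,242)),((40,-35,6),T(134,258)),((40,35,6),T(269,258)),((-52,-23,6),T(158,80)),((-52,23,6),T(246,80))]
side=[((-75,0,6),S(347,447)),((75,0,6),S(46,440)),((-14,22,9),S(222,465)),((32,28,9),S(116,474))]
def res(p,pr=False):
    f=lambda L:np.array([a for a,_ in L])*m@Rz(p[3]).T+p[:3]
    e=[proj("top",f(top))-[b for _,b in top],proj("side",f(side))-[b for _,b in side]]
    if pr: print(np.round(np.vstack(e),1).tolist())
    return np.vstack(e).ravel()
s=least_squares(res,[.5,.2,0,3.14],loss="soft_l1");print("hook",np.round(s.x,4));res(s.x,1)
B=lambda x,y:(260+(x-400)/6,160+y/6); D=lambda x,y:(250+(x-410)/5,195+(y-365)/5)
# eye: ring extremes (top), ring apex (side), collar centre
def re(p,pr=False):
    f=lambda X:np.array(X)*m@Rz(p[3]).T+p[:3]
    e=[proj("top",f([(0,31.5,30.5),(0,-31.5,30.5)]))-[B(530,183),B(665,183)],
       proj("side",f([(0,0,62)]))-[D(597,400)]]
    if pr: print(np.round(np.vstack(e),1).tolist())
    return np.vstack(e).ravel()
s=least_squares(re,[.65,0,.095,0]);print("eye",np.round(s.x,4));re(s.x,1)
# depth
d=np.load("top0.npy");P=cloud("top",d,262,322,165,225)
R=P[(P[:,2]>.115)];print("ringtop",len(R),R.mean(0),R.min(0),R.max(0)); q=P[(P[:,2]>.085)&(P[:,2]<.1)];print("box top z",np.median(q[:,2]),q.min(0),q.max(0),(q.max(0)+q.min(0))/2)
P=cloud("top",d,178,210,226,284);h=P[P[:,2]>.006];print("hook",len(h),h.mean(0),h.min(0),h.max(0),np.median(h[:,2]))
d=np.load("side0.npy");P=cloud("side",d,270,310,198,240);R=P[(P[:,2]>.115)];print("ringside",len(R),R.mean(0),R.min(0),R.max(0))
P=cloud("side",d,190,250,175,200);h=P[P[:,2]>.006];print("hookside",len(h),h.mean(0),h.min(0),h.max(0),np.median(h[:,2]))
```

```bash
python3 fit.py
```

```text
hook [ 4.2020e-01  2.7090e-01 -1.6000e-03  3.1243e+00]
[[0.2, -0.6], [1.1, 0.4], [-0.2, 0.5], [-0.2, -0.3], [-1.0, -0.4], [-0.5, -0.3], [0.0, -0.7], [0.3, -0.6], [-0.6, -0.2], [-0.8, 1.0], [-1.2, 0.1], [0.6, -0.3]]
eye [ 0.5952 -0.033   0.1024 -0.0103]
[[0.2, -0.7], [-0.3, -0.7], [-0.9, 0.2]]
ringtop 113 [ 0.59523332 -0.03149154  0.1467076 ] [ 0.58853035 -0.06209631  0.11902399] [ 0.60327619 -0.00179989  0.15972499]
box top z 0.09425981061835349 [ 0.51923453 -0.08830794  0.08501183] [0.67013487 0.02403588 0.09999706] [ 0.5946847  -0.03213603  0.09250444]
hook 369 [0.41979274 0.27220073 0.01050075] [0.34888251 0.23645732 0.00600598] [0.49560558 0.31132985 0.02170367] 0.01012507877869569
ringside 195 [ 0.59567007 -0.04867239  0.14119994] [ 0.58808181 -0.06214209  0.11508692] [ 0.60281413 -0.0145328   0.15709916]
hookside 341 [0.42005651 0.27004108 0.00948518] [0.34803918 0.201983   0.00607537] [0.50552036 0.3041829  0.01418399] 0.00961011547240139
```

Add to h.py:
```python
from bench import r
from scipy.spatial.transform import Rotation as Ro
def delta(p,ang=None):
    "shift and turn in tool axes to TCP world p, tool down, tool x at world angle ang"
    o=r.get_obs();R=Ro.from_rotvec(o["orientation"]);
    a=np.array([np.cos(ang),np.sin(ang),0]);G=Ro.from_matrix(np.stack([a,np.cross([0,0,-1],a),[0,0,-1]],1))
    print("shift",np.round(R.inv().apply(np.array(p)-o["tcp_pos"]),4),"turn",np.round((R.inv()*G).as_rotvec(),4),"tcp",np.round(o["tcp_pos"],4),"F",np.round(o["contact_force"],1),"w",round(o["grip_width"],4))
```

Run:
```python
from h import *
d=np.load("top0.npy");P=cloud("top",d,380,480,205,315);q=P[P[:,2]>.05]
print("vise",q.min(0),q.max(0), [np.round(q[(q[:,1]<y)&(q[:,1]>y-.05),2].max(),3) for y in(-.2,-.25,-.3,-.35,-.4)])
delta((.48,-.30,.33),2.997);delta((.49,.0,.33),2.997);delta((.432,.293,.2),2.997)
```

```text
Traceback (most recent call last):
ValueError: zero-size array to reduction operation maximum which has no identity
```

Run:
```python
from h import *
d=np.load("top0.npy");P=cloud("top",d,380,480,205,315);q=P[P[:,2]>.05]
print("vise",q.min(0),q.max(0))
delta((.48,-.30,.33),2.997);delta((.49,.0,.33),2.997);delta((.432,.293,.2),2.997)
```

```text
vise [ 0.23860405 -0.48734887  0.05018884] [ 0.53415325 -0.31805869  0.19800148]
shift [ 0.3137 -0.2035 -0.0267] turn [-7.0000e-04 -2.0000e-03 -2.5722e+00] tcp [ 0.278  -0.6146  0.303 ] F [-0.3 -0.5 -0.6] w 0.0854
shift [ 0.4464 -0.4727 -0.0262] turn [-7.0000e-04 -2.0000e-03 -2.5722e+00] tcp [ 0.278  -0.6146  0.303 ] F [-0.3 -0.5 -0.6] w 0.0854
shift [ 0.5144 -0.7634  0.1042] turn [-7.0000e-04 -2.0000e-03 -2.5722e+00] tcp [ 0.278  -0.6146  0.303 ] F [-0.3 -0.5 -0.6] w 0.0854
```

>>> drive_effector(
  offsets="0.04 -0.025 -0.02 0 0 -0.14;0.08 -0.05 -0.03 0 0 -0.28;0.12 -0.075 -0.03 0 0 -0.42;0.16 -0.10 -0.03 0 0 -0.56;0.2 -0.125 -0.03 0 0 -0.7",
  aperture=0.085,
)

```text
clock: 0.6
tcp_pos: [0.4095, -0.4169, 0.3338]
orientation: [-2.653, -1.682, 0.0]
contact_force: [0.4, 0.3, -0.3]
grip_width: 0.0849
gripper_force: 0.0
```

```bash
python3 -c "
from h import *
delta((.49,.0,.33),2.997)"
```

```text
shift [ 0.4114 -0.1049  0.0038] turn [-3.0000e-04 -2.0000e-04 -1.8666e+00] tcp [ 0.4095 -0.4169  0.3338] F [ 0.4  0.3 -0.3] w 0.0849
```

>>> drive_effector(
  offsets="0.045 -0.015 0 0 0 -0.14;0.09 -0.03 0 0 0 -0.28;0.135 -0.045 0 0 0 -0.42;0.18 -0.06 0 0 0 -0.56;0.225 -0.07 0 0 0 -0.7",
)

```text
clock: 1.1
tcp_pos: [0.4421, -0.1835, 0.3337]
orientation: [-1.915, -2.49, 0.001]
contact_force: [1.4, -0.6, -0.1]
grip_width: 0.0851
gripper_force: 0.0
```

```bash
python3 -c "
from h import *
delta((.47,.15,.3),2.997)"
```

```text
shift [0.3152 0.1126 0.0336] turn [-7.0000e-04 -4.0000e-04 -1.1667e+00] tcp [ 0.4421 -0.1835  0.3337] F [ 1.4 -0.6 -0.1] w 0.0851
```

>>> drive_effector(
  offsets="0.045 0.015 0 0 0 -0.14;0.09 0.03 0 0 0 -0.28;0.135 0.045 0 0 0 -0.42;0.18 0.06 0.01 0 0 -0.56;0.22 0.08 0.02 0 0 -0.7",
)

```text
clock: 1.6
tcp_pos: [0.4643, 0.0495, 0.3139]
orientation: [0.944, 2.995, -0.001]
contact_force: [1.6, 0.2, -0.3]
grip_width: 0.0849
gripper_force: 0.0
```

```bash
python3 -c "
from h import *
delta((.432,.293,.2),2.997)"
```

```text
shift [0.1662 0.181  0.1137] turn [-4.000e-04  1.000e-03 -4.662e-01] tcp [0.4643 0.0495 0.3139] F [ 1.6  0.2 -0.3] w 0.0849
```

>>> drive_effector(
  offsets="0.03 0.035 0.01 0 0 -0.12;0.065 0.07 0.03 0 0 -0.24;0.1 0.105 0.05 0 0 -0.36;0.13 0.14 0.07 0 0 -0.466;0.15 0.165 0.09 0 0 -0.466",
  aperture=0.034,
)

```text
clock: 2.1
tcp_pos: [0.4374, 0.2713, 0.2233]
orientation: [0.231, 3.133, 0.002]
contact_force: [1.0, -0.2, 0.4]
grip_width: 0.0341
gripper_force: 0.0
```

```bash
python3 -c "
from h import *
delta((.4326,.293,.15),2.997)"
```

```text
shift [0.008  0.0207 0.0733] turn [ 0.0011  0.0003 -0.0024] tcp [0.4374 0.2713 0.2233] F [ 1.  -0.2  0.4] w 0.0341
```

>>> drive_effector(
  offsets="0.005 0.01 0.02 0 0 0;0.008 0.0207 0.05 0 0 0;0.008 0.0207 0.1 0 0 0;0.008 0.0207 0.1 0 0 0",
)

```text
clock: 2.5
tcp_pos: [0.4302, 0.2882, 0.1186]
orientation: [-0.234, -3.124, 0.011]
contact_force: [-0.5, -1.6, 0.3]
grip_width: 0.034
gripper_force: 0.0
```

Run:
```python
from h import *
from bench import grab_frame
import cv2
delta((.4326,.293,.075),2.997)
a,_=grab_frame("top");b,_=grab_frame("side")
m=np.zeros((600,800,3),np.uint8)
m[:400,:400]=cv2.resize(a[220:290,155:225],(400,400),interpolation=2)
m[:400,400:]=cv2.resize(b[140:210,185:255],(400,400),interpolation=2)
cv2.imwrite("pics/c2.png",m[:400])
```

```text
shift [-0.002   0.0054  0.0436] turn [-0.0074 -0.0081 -0.005 ] tcp [0.4302 0.2882 0.1186] F [-0.5 -1.6  0.3] w 0.034
```

View pics/c2.png

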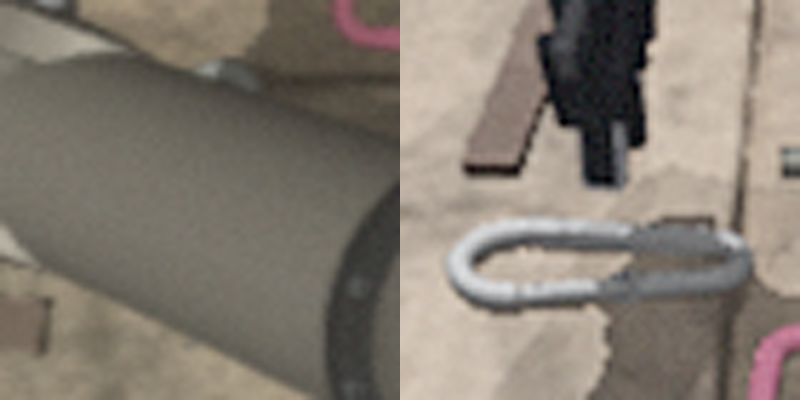

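The side view shows the finger tips at about (604,185) in the crop, above the spine and over the middle of the hook. The arm hides the hook in the top view. I'll settle, then go down.

>>> drive_effector(
  offsets="0 0 0 0 0 0;0 0 0 0 0 0",
)

```text
clock: 2.8
tcp_pos: [0.4344, 0.2911, 0.1261]
orientation: [0.238, 3.129, 0.003]
contact_force: [0.7, 0.4, 0.1]
grip_width: 0.0342
gripper_force: 0.0
```

```bash
python3 -c "
from h import *
delta((.4326,.293,.076),2.997)"
```

```text
shift [0.0022 0.0015 0.0501] turn [ 0.0023  0.003  -0.007 ] tcp [0.4344 0.2911 0.1261] F [0.7 0.4 0.1] w 0.0342
```

>>> drive_effector(
  offsets="0 0.0015 0.015 0 0 0;0.001 0.0015 0.03 0 0 0;0.001 0.0015 0.042 0 0 0;0.001 0.0015 0.045 0 0 0;0.001 0.0015 0.045 0 0 0",
)

```text
clock: 3.3
tcp_pos: [0.4319, 0.292, 0.0779]
orientation: [-0.236, -3.131, 0.002]
contact_force: [0.3, 0.2, -0.3]
grip_width: 0.0341
gripper_force: 0.0
```

```bash
python3 -c "
from h import *
delta((.4326,.293,.076),2.997)"
```

```text
shift [-0.0005  0.0011  0.0019] turn [-0.0012 -0.0015 -0.0058] tcp [0.4319 0.292  0.0779] F [ 0.3  0.2 -0.3] w 0.0341
```

>>> drive_effector(
  offsets="0 0 0 0 0 0;0 0 0 0 0 0",
)

```text
clock: 3.5
tcp_pos: [0.4327, 0.2925, 0.0793]
orientation: [0.237, 3.132, 0.001]
contact_force: [0.6, 0.1, 0.1]
grip_width: 0.0338
gripper_force: 0.0
```

Run:
```python
from h import *
from bench import grab_frame
import cv2
delta((.4326,.293,.076),2.997)
b,_=grab_frame("side")
cv2.imwrite("pics/c3.png",cv2.resize(b[150:210,180:260],(640,480),interpolation=2))
```

```text
shift [0.0002 0.0005 0.0033] turn [ 0.0005  0.0005 -0.0062] tcp [0.4327 0.2925 0.0793] F [0.6 0.1 0.1] w 0.0338
```

View pics/c3.png

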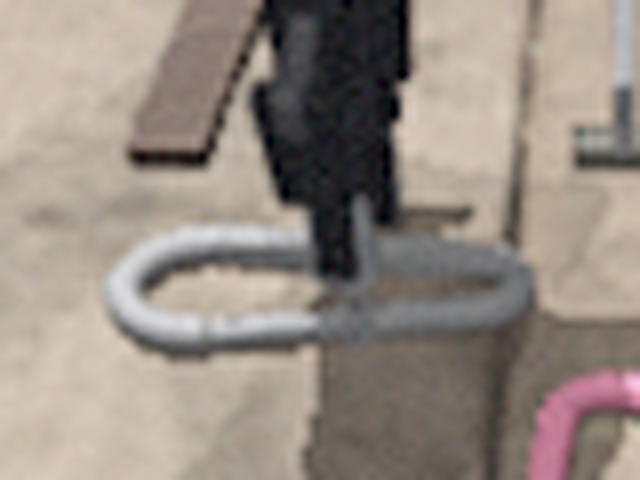

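The inner finger, at crop (335,270), is inside the loop, and the spine lies between the fingers. I'll lower 3 mm and close.

>>> drive_effector(
  offsets="0 0.0005 0.003 0 0 -0.006;0 0.0005 0.003 0 0 -0.006",
)

```text
clock: 3.75
tcp_pos: [0.4326, 0.2927, 0.0758]
orientation: [0.227, 3.133, -0.0]
contact_force: [0.1, 0.8, 0.2]
grip_width: 0.0339
gripper_force: 0.0
```

>>> drive_effector(
  offsets="0 0 0 0 0 0;0 0 0 0 0 0;0 0 0 0 0 0;0 0 0 0 0 0;0 0 0 0 0 0",
  aperture=0.0,
  grip_force=100,
)

```text
clock: 4.25
tcp_pos: [0.4327, 0.293, 0.0764]
orientation: [0.227, 3.133, 0.001]
contact_force: [-0.3, -0.0, 5.3]
grip_width: 0.0086
gripper_force: 98.4
```

```bash
python3 -c "
from h import *
delta((.4326,.293,.076),2.997)"
```

```text
shift [0.0001 0.     0.0004] turn [ 0.0004  0.0006 -0.0001] tcp [0.4327 0.293  0.0764] F [-0.3 -0.   5.3] w 0.0086
```

>>> drive_effector(
  offsets="0 0 -0.01 0 0 0;0 0 -0.03 0 0 0;0 0 -0.06 0 0 0;0 0 -0.1 0 0 0;0 0 -0.14 0 0 0",
)

```text
clock: 4.75
tcp_pos: [0.4318, 0.2921, 0.217]
orientation: [-0.227, -3.132, 0.002]
contact_force: [2.2, 0.2, -2.7]
grip_width: 0.0085
gripper_force: 98.4
```

>>> drive_effector(
  offsets="0 0 0 0 0 0;0 0 0 0 0 0",
)

```text
clock: 4.95
tcp_pos: [0.4327, 0.2923, 0.2164]
orientation: [0.228, 3.132, 0.0]
contact_force: [-0.5, -0.1, -4.8]
grip_width: 0.0086
gripper_force: 98.4
```

Run:
```python
from h import *
from bench import grab_frame
import cv2
delta((.4326,.293,.076),2.997)
b,db=grab_frame("side")
np.save("s4.npy",db)
cv2.imwrite("pics/s4.png",b)
cv2.imwrite("pics/c4.png",cv2.resize(b[90:210,170:290],(600,600),interpolation=2))
```

```text
shift [0.0004 0.0007 0.1404] turn [ 0.0002  0.0014 -0.0007] tcp [0.4327 0.2923 0.2164] F [-0.5 -0.1 -4.8] w 0.0086
```

View pics/c4.png

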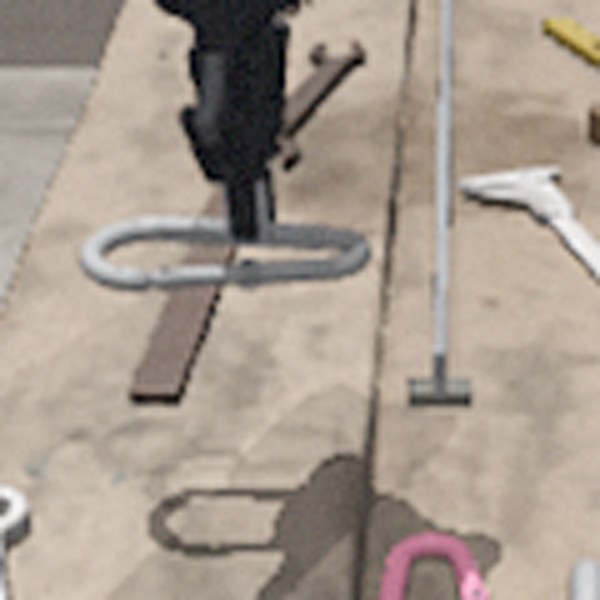

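Hook held, hanging about level: narrow end at crop (371,248), bowl at (81,250). Next I fit its tilt from depth.

Run:
```python
from h import *
d=np.load("s4.npy");P=cloud("side",d,183,248,128,152)
q=P[(P[:,2]>.125)&(P[:,2]<.165)&(P[:,0]>.33)&(P[:,0]<.51)&(P[:,1]<.33)&(P[:,1]>.22)]
print(len(q),q.min(0),q.max(0))
for x0 in np.arange(.34,.51,.02):
    for lo,hi,n in((.22,.275,"gate"),(.275,.33,"spine")):
        s=q[(abs(q[:,0]-x0)<.01)&(q[:,1]>lo)&(q[:,1]<hi)]
        if len(s)>3: print(n,round(x0,2),len(s),"y",np.round(np.percentile(s[:,1],[10,50,90]),4),"z",np.round(np.percentile(s[:,2],[10,50,90]),4))
D=lambda x,y:np.array((170+x/5,90+y/5))
f=np.array([(-75,0,6),(75,0,6),(-14,22,9),(32,28,9)])*1e-3
px=np.array([D(371,248),D(81,250),D(246,268),D(165,271)])
print(np.round(proj("side",f@Rz(3.127).T+[.4203,.2705,.140])-px,1).tolist())
```

```text
578 [0.34644735 0.23256948 0.13807162] [0.49361963 0.30001855 0.1639082 ]
gate 0.34 5 y [0.2562 0.2624 0.2696] z [0.1467 0.1496 0.15  ]
gate 0.36 43 y [0.2397 0.2474 0.272 ] z [0.1443 0.1489 0.1512]
spine 0.36 36 y [0.2775 0.2876 0.2939] z [0.1429 0.1478 0.1509]
gate 0.38 35 y [0.235  0.2378 0.242 ] z [0.1426 0.1475 0.1504]
spine 0.38 35 y [0.2923 0.2949 0.2978] z [0.1416 0.1471 0.1514]
gate 0.4 35 y [0.2374 0.2402 0.2433] z [0.143  0.1474 0.1499]
spine 0.4 39 y [0.2892 0.2917 0.2968] z [0.1431 0.148  0.1514]
gate 0.42 45 y [0.2407 0.2448 0.2742] z [0.1418 0.148  0.1592]
spine 0.42 37 y [0.2768 0.2872 0.2934] z [0.1418 0.1493 0.1627]
gate 0.44 49 y [0.2419 0.2444 0.2732] z [0.1418 0.1483 0.155 ]
spine 0.44 53 y [0.2781 0.2834 0.2949] z [0.1438 0.152  0.1622]
gate 0.46 40 y [0.2434 0.246  0.2511] z [0.1436 0.1482 0.1511]
spine 0.46 45 y [0.2804 0.2832 0.2904] z [0.142  0.1484 0.1513]
gate 0.48 46 y [0.2471 0.2505 0.2673] z [0.1441 0.1492 0.1516]
spine 0.48 23 y [0.2766 0.28   0.2861] z [0.1424 0.1497 0.152 ]
gate 0.5 10 y [0.2561 0.2644 0.2721] z [0.1453 0.1484 0.1503]
[[-0.4, 0.7], [-0.8, 0.4], [-0.2, -0.3], [-2.6, 0.2]]
```

The hook is level and its grip is known: hook origin = TCP + (-12.4, -21.8, -76.4) mm. Moving to the start beside ring_left.

Add to h.py:
```python
L=np.array([.5956,-.0075]); TH=np.array([.0121,.0220])
def uv(u,v,ang=3.0116,z=.1959):
    delta((*(L+TH+np.array([u,v])/1e3),z),ang)
def where():
    p=r.get_obs()["tcp_pos"];print("ring in hook (mm)",np.round((p[:2]-L-TH)*1e3,1),"z off",round((p[2]-.1959)*1e3,1))
```

```bash
python3 -c "
from h import *
uv(22,75,z=.215)"
```

```text
shift [-0.2247 -0.1715  0.0003] turn [-0.0015 -0.0006 -0.0152] tcp [0.4321 0.2917 0.2152] F [-0.5 -0.4 -4.6] w 0.0087
```

>>> drive_effector(
  offsets="-0.02 -0.015 0 0 0 -0.015;-0.05 -0.039 0 0 0 -0.015;-0.085 -0.065 0 0 0 -0.015;-0.12 -0.092 0 0 0 -0.015;-0.15 -0.114 0 0 0 -0.015",
)

```text
clock: 5.5
tcp_pos: [0.5649, 0.1552, 0.2134]
orientation: [-0.205, -3.131, 0.004]
contact_force: [0.4, -0.1, -2.6]
grip_width: 0.0084
gripper_force: 98.4
```

>>> drive_effector(
  offsets="-0.03 -0.023 0 0 0 0;-0.055 -0.042 0 0 0 0;-0.075 -0.0575 0 0 0 0;-0.075 -0.0575 0 0 0 0;-0.075 -0.0575 0 0 0 0",
)

```text
clock: 6.0
tcp_pos: [0.6305, 0.0908, 0.2134]
orientation: [-0.205, -3.131, 0.001]
contact_force: [-0.1, 0.6, -2.9]
grip_width: 0.0087
gripper_force: 98.4
```

```bash
python3 -c "
from h import *
where();uv(22,60)"
```

```text
ring in hook (mm) [22.8 76.3] z off 17.5
shift [-0.0015 -0.0163  0.0175] turn [-0.0009 -0.0042 -0.0008] tcp [0.6305 0.0908 0.2134] F [-0.1  0.6 -2.9] w 0.0087
```

>>> drive_effector(
  offsets="0 -0.004 0.006 0 0 0;0 -0.008 0.012 0 0 0;0 -0.012 0.0175 0 0 0;0 -0.012 0.0175 0 0 0;0 -0.012 0.0175 0 0 0",
)

```text
clock: 6.5
tcp_pos: [0.6297, 0.0795, 0.1982]
orientation: [-0.204, -3.135, 0.0]
contact_force: [0.1, -0.2, -2.8]
grip_width: 0.0086
gripper_force: 98.4
```

Run:
```python
from h import *
from bench import grab_frame
import cv2
where()
m=np.zeros((600,800,3),np.uint8)
b,db=grab_frame("side");a,da=grab_frame("top");np.save("s5.npy",db);np.save("t5.npy",da)
m[:400,:400]=cv2.resize(b[170:240,250:320],(400,400),interpolation=2)
m[:400,400:]=cv2.resize(a[155:225,250:320],(400,400),interpolation=2)
cv2.imwrite("pics/c5.png",m[:400])
```

```text
ring in hook (mm) [22. 65.] z off 2.3
```

View pics/c5.png

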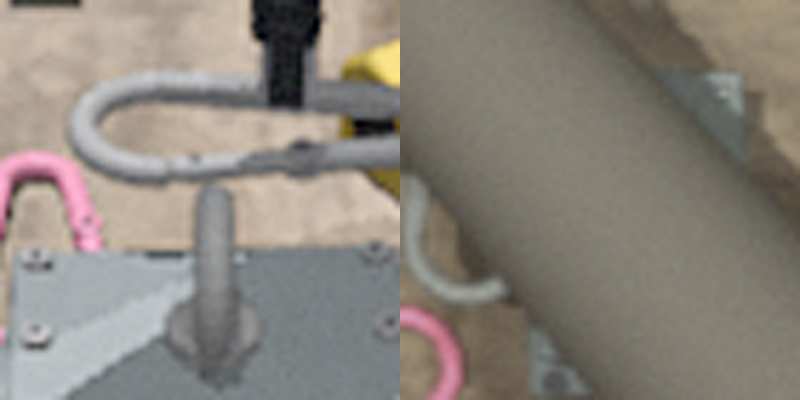

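The side crop shows the ring's bar at x=213, between the gate pivot (303) and the nose joint (about 180), so at hook x of about 21. The arm covers the top view. I'll check the relative position with side depth.

Run:
```python
from h import *
d=np.load("s5.npy");P=cloud("side",d,258,345,178,235)
R=P[(P[:,2]>.112)&(P[:,1]<.005)&(abs(P[:,0]-.5955)<.012)];print("ring",len(R),np.percentile(R,[1,50,99],axis=0).round(4).tolist())
h=P[(P[:,1]>.015)&(P[:,1]<.12)&(P[:,2]>.108)&(P[:,2]<.15)]
print("hook",len(h),np.percentile(h,[1,50,99],axis=0).round(4).tolist(),h.min(0))
for x0 in np.arange(.55,.66,.02):
    s=h[(abs(h[:,0]-x0)<.01)&(h[:,1]<.055)]
    if len(s)>3: print(round(x0,2),np.percentile(s[:,1],[3,50,97]).round(4),np.percentile(s[:,2],[3,50,97]).round(4))
```

```text
ring 199 [[0.5881, -0.0619, 0.1133], [0.5958, -0.0531, 0.1433], [0.6025, -0.0183, 0.1565]]
hook 791 [[0.5452, 0.0234, 0.1219], [0.6193, 0.0597, 0.1306], [0.6874, 0.0868, 0.1468]] [0.54277472 0.02163912 0.12066311]
0.55 [0.0289 0.0391 0.0518] [0.1254 0.1303 0.133 ]
0.57 [0.0222 0.0261 0.0333] [0.1243 0.1302 0.1333]
0.59 [0.0232 0.0267 0.0334] [0.1218 0.1294 0.1319]
0.61 [0.0258 0.0288 0.0345] [0.1242 0.1296 0.1323]
0.63 [0.0285 0.0317 0.0398] [0.1231 0.13   0.134 ]
0.65 [0.0305 0.0332 0.0389] [0.1235 0.1299 0.1337]
```

>>> drive_effector(
  offsets="-0.0008 -0.006 0.0005 0 0 0;-0.0015 -0.012 0.001 0 0 0;-0.0022 -0.017 0.001 0 0 0;-0.0028 -0.021 0.001 0 0 0;-0.0028 -0.021 0.001 0 0 0",
)

```text
clock: 7.1
tcp_pos: [0.6301, 0.0571, 0.1973]
orientation: [0.206, 3.135, -0.001]
contact_force: [-0.3, 0.1, -3.4]
grip_width: 0.0083
gripper_force: 98.4
```

```bash
python3 -c "
from h import *
where();uv(22.5,20)"
```

```text
ring in hook (mm) [22.4 42.6] z off 1.4
shift [-0.003  -0.0224  0.0014] turn [-0.0006  0.0001 -0.0014] tcp [0.6301 0.0571 0.1973] F [-0.3  0.1 -3.4] w 0.0083
```

>>> drive_effector(
  offsets="-0.0003 -0.002 0.001 0 0 0;-0.0005 -0.004 0.001 0 0 0;-0.0008 -0.006 0.001 0 0 0;-0.001 -0.008 0.001 0 0 0;-0.001 -0.008 0.001 0 0 0",
)

```text
clock: 7.6
tcp_pos: [0.6303, 0.0534, 0.197]
orientation: [0.201, 3.134, 0.008]
contact_force: [1.9, 6.3, -4.6]
grip_width: 0.0081
gripper_force: 98.4
```

```bash
python3 -c "
from h import *
where();uv(22.5,20)"
```

```text
ring in hook (mm) [22.6 38.9] z off 1.1
shift [-0.0023 -0.0187  0.001 ] turn [0.0049 0.0012 0.002 ] tcp [0.6303 0.0534 0.197 ] F [ 1.9  6.3 -4.6] w 0.0081
```

>>> drive_effector(
  offsets="-0.0003 -0.002 0 0 0 0;-0.0005 -0.004 0 0 0 0;-0.0008 -0.006 0 0 0 0;-0.0008 -0.006 0 0 0 0",
)

```text
clock: 8.0
tcp_pos: [0.6309, 0.048, 0.1972]
orientation: [0.2, 3.132, 0.01]
contact_force: [3.2, 9.0, -5.9]
grip_width: 0.0083
gripper_force: 98.3
```

```bash
python3 -c "
from h import *
where();uv(22.5,20)"
```

```text
ring in hook (mm) [23.2 33.5] z off 1.3
shift [-0.001  -0.0135  0.0013] turn [0.0063 0.0027 0.0025] tcp [0.6309 0.048  0.1972] F [ 3.2  9.  -5.9] w 0.0083
```

>>> drive_effector(
  offsets="-0.0003 -0.002 0 0 0 0;-0.0004 -0.004 0 0 0 0;-0.0004 -0.006 0 0 0 0;-0.0004 -0.006 0 0 0 0",
)

```text
clock: 8.4
tcp_pos: [0.6309, 0.0425, 0.1974]
orientation: [0.199, 3.131, 0.011]
contact_force: [4.4, 10.3, -6.5]
grip_width: 0.0084
gripper_force: 98.3
```

```bash
python3 -c "
from h import *
where();uv(22.5,20)"
```

```text
ring in hook (mm) [23.2 28. ] z off 1.5
shift [-0.0004 -0.0081  0.0014] turn [0.0072 0.0036 0.0029] tcp [0.6309 0.0425 0.1974] F [ 4.4 10.3 -6.5] w 0.0084
```

>>> drive_effector(
  offsets="-0.0002 -0.002 0.001 0 0 0;-0.0004 -0.004 0.001 0 0 0;-0.0006 -0.006 0.001 0 0 0;-0.0008 -0.0075 0.001 0 0 0;-0.0008 -0.0075 0.001 0 0 0",
)

```text
clock: 8.9
tcp_pos: [0.6303, 0.0361, 0.1966]
orientation: [0.198, 3.132, 0.013]
contact_force: [3.0, 11.2, -4.7]
grip_width: 0.0086
gripper_force: 98.6
```

```bash
python3 -c "
from h import *
where();uv(32,15)"
```

```text
ring in hook (mm) [22.6 21.6] z off 0.7
shift [-0.0102 -0.0053  0.0007] turn [0.0082 0.0028 0.0035] tcp [0.6303 0.0361 0.1966] F [ 3.  11.2 -4.7] w 0.0086
```

>>> drive_effector(
  offsets="-0.0025 -0.0015 0 0 0 0;-0.005 -0.003 0 0 0 0;-0.0075 -0.0045 0 0 0 0;-0.0095 -0.0055 0 0 0 0;-0.0095 -0.0055 0 0 0 0",
)

```text
clock: 9.4
tcp_pos: [0.6381, 0.0293, 0.1959]
orientation: [0.199, 3.135, 0.012]
contact_force: [0.4, 10.8, -4.1]
grip_width: 0.0086
gripper_force: 98.5
```

```bash
python3 -c "
from h import *
where();uv(32,15);uv(44,8)"
```

```text
ring in hook (mm) [30.4 14.8] z off -0.0
shift [-0.0016  0.0004 -0.    ] turn [0.0074 0.0002 0.0033] tcp [0.6381 0.0293 0.1959] F [ 0.4 10.8 -4.1] w 0.0086
shift [-0.0144 -0.005  -0.0001] turn [0.0074 0.0002 0.0033] tcp [0.6381 0.0293 0.1959] F [ 0.4 10.8 -4.1] w 0.0086
```

>>> drive_effector(
  offsets="-0.003 -0.001 0 0 0 0;-0.006 -0.002 0 0 0 0;-0.009 -0.003 0 0 0 0;-0.009 -0.003 0 0 0 0",
)

```text
clock: 9.8
tcp_pos: [0.6489, 0.023, 0.1966]
orientation: [0.2, 3.129, 0.008]
contact_force: [8.4, 4.9, -4.1]
grip_width: 0.0089
gripper_force: 98.5
```

```bash
python3 -c "
from h import *
where();uv(44,8)"
```

```text
ring in hook (mm) [41.2  8.5] z off 0.7
shift [-0.0028 -0.0002  0.0007] turn [0.0057 0.0055 0.0024] tcp [0.6489 0.023  0.1966] F [ 8.4  4.9 -4.1] w 0.0089
```

>>> drive_effector(
  offsets="-0.002 0.0003 0 0 0 0;-0.004 0.0005 0 0 0 0;-0.005 0.0005 0 0 0 0;-0.005 0.0005 0 0 0 0",
)

```text
clock: 10.2
tcp_pos: [0.6515, 0.0193, 0.1951]
orientation: [-0.204, -3.134, 0.001]
contact_force: [0.3, -0.1, -3.1]
grip_width: 0.0086
gripper_force: 99.1
```

```bash
python3 -c "
from h import *
where();uv(50,3)"
```

```text
ring in hook (mm) [43.8  4.8] z off -0.8
shift [-0.0064 -0.001  -0.0008] turn [-0.0006 -0.0007 -0.0003] tcp [0.6515 0.0193 0.1951] F [ 0.3 -0.1 -3.1] w 0.0086
```

The contact force is back to zero, so the gate has snapped shut behind the ring. Next: bed the ring in the bowl.

>>> drive_effector(
  offsets="-0.003 -0.001 0 0 0 0;-0.006 -0.0025 0 0 0 0;-0.009 -0.003 0 0 0 0;-0.011 -0.003 0 0 0 0;-0.011 -0.003 0 0 0 0",
)

```text
clock: 10.7
tcp_pos: [0.6625, 0.0153, 0.1954]
orientation: [0.204, 3.135, 0.0]
contact_force: [0.0, -0.6, -3.9]
grip_width: 0.0084
gripper_force: 99.1
```

```bash
python3 -c "
from h import *
where();uv(56,0)"
```

```text
ring in hook (mm) [54.8  0.8] z off -0.5
shift [-0.0013 -0.0006 -0.0005] turn [ 0.0002  0.0002 -0.0002] tcp [0.6625 0.0153 0.1954] F [ 0.  -0.6 -3.9] w 0.0084
```

>>> drive_effector(
  offsets="-0.002 0 0 0 0 0;-0.004 0.0003 0 0 0 0;-0.005 0.0004 0 0 0 0;-0.005 0.0004 0 0 0 0",
)

```text
clock: 11.1
tcp_pos: [0.6655, 0.015, 0.1945]
orientation: [-0.203, -3.13, 0.002]
contact_force: [-6.5, -1.0, -3.2]
grip_width: 0.0083
gripper_force: 99.2
```

```bash
python3 -c "
from h import *
where()"
```

```text
ring in hook (mm) [57.8  0.5] z off -1.4
```

>>> drive_effector(
  offsets="-0.001 0 0 0 0 0;-0.002 0 0 0 0 0;-0.002 0 0 0 0 0",
)

```text
clock: 11.4
tcp_pos: [0.666, 0.0147, 0.1939]
orientation: [-0.203, -3.127, 0.003]
contact_force: [-9.3, -1.8, -1.8]
grip_width: 0.0083
gripper_force: 99.3
```

>>> drive_effector(
  offsets="0 0 0 0 0 0;0 0 0 0 0 0;0 0 0 0 0 0",
)

```text
clock: 11.7
tcp_pos: [0.666, 0.0147, 0.1939]
orientation: [-0.203, -3.127, 0.003]
contact_force: [-10.0, -1.4, -1.3]
grip_width: 0.0083
gripper_force: 99.3
```

>>> drive_effector(
  offsets="-0.001 0 0 0 0 0;-0.001 0 0 0 0 0;-0.001 0 0 0 0 0;-0.001 0 0 0 0 0;-0.001 0 0 0 0 0",
)

```text
clock: 12.2
tcp_pos: [0.6662, 0.0146, 0.1936]
orientation: [-0.203, -3.125, 0.004]
contact_force: [-12.1, -1.1, -1.3]
grip_width: 0.0083
gripper_force: 99.4
```

>>> drive_effector(
  offsets="0 0 0 0 0 0;0 0 0 0 0 0;0 0 0 0 0 0",
)

```text
clock: 12.5
tcp_pos: [0.6662, 0.0146, 0.1935]
orientation: [-0.203, -3.125, 0.004]
contact_force: [-12.3, -0.8, -1.1]
grip_width: 0.0085
gripper_force: 99.4
```

The pull was held at 10–12 N for over a second. I'll unload, lower until it touches, then open.

>>> drive_effector(
  offsets="0.002 0 0 0 0 0;0.004 0 0 0 0 0;0.006 0 0 0 0 0;0.008 0 0 0 0 0;0.008 0 0 0 0 0",
)

```text
clock: 13.0
tcp_pos: [0.6625, 0.016, 0.1957]
orientation: [0.204, 3.134, 0.001]
contact_force: [0.6, -0.8, -3.5]
grip_width: 0.0081
gripper_force: 99.1
```

>>> drive_effector(
  offsets="0 0 0.002 0 0 0;0 0 0.004 0 0 0;0 0 0.005 0 0 0;0 0 0.005 0 0 0",
)

```text
clock: 13.4
tcp_pos: [0.6622, 0.0157, 0.19]
orientation: [-0.204, -3.135, 0.0]
contact_force: [0.2, 0.1, -4.2]
grip_width: 0.0083
gripper_force: 99.0
```

```bash
python3 -c "
from h import *
where()"
```

```text
ring in hook (mm) [54.5  1.2] z off -5.9
```

>>> drive_effector(
  offsets="0 0 0.001 0 0 0;0 0 0.0015 0 0 0;0 0 0.0015 0 0 0",
)

```text
clock: 13.7
tcp_pos: [0.6622, 0.0157, 0.1888]
orientation: [-0.204, -3.135, 0.0]
contact_force: [-0.1, -0.7, -2.8]
grip_width: 0.0083
gripper_force: 99.0
```

>>> drive_effector(
  offsets="-0.0014 0 0.0014 0 0.02 0;-0.0027 0 0.0027 0 0.04 0;-0.0041 0 0.0042 0 0.06 0;-0.0054 0 0.0055 0 0.08 0;-0.0054 0 0.0055 0 0.08 0",
)

```text
clock: 14.2
tcp_pos: [0.6681, 0.0148, 0.1828]
orientation: [-0.199, -3.054, -0.008]
contact_force: [0.4, 0.0, -3.5]
grip_width: 0.0083
gripper_force: 99.0
```

>>> drive_effector(
  offsets="-0.0014 0 0.0014 0 0.02 0;-0.0027 0 0.0027 0 0.04 0;-0.0034 0 0.0034 0 0.05 0;-0.0034 0 0.0034 0 0.05 0",
)

```text
clock: 14.6
tcp_pos: [0.6709, 0.0146, 0.1794]
orientation: [-0.196, -3.005, -0.013]
contact_force: [-1.0, 0.2, -3.7]
grip_width: 0.0086
gripper_force: 99.1
```

Run:
```python
from h import *
from bench import grab_frame
import cv2
b,db=grab_frame("side");np.save("s6.npy",db)
cv2.imwrite("pics/c6.png",cv2.resize(b[165:240,250:350],(800,600),interpolation=2))
P=cloud("side",db,258,350,178,240);h=P[(P[:,2]>.1)&(P[:,0]>.67)&(P[:,0]<.76)&(P[:,1]<.05)&(P[:,1]>-.03)]
for x0 in (.68,.70,.72):
  s=h[abs(h[:,0]-x0)<.008]; print(x0,len(s),s[:,2].min() if len(s) else 0,s[:,2].max() if len(s) else 0)
```

```text
0.68 135 0.10028174542518505 0.2170695467794963
0.7 80 0.10003417212114978 0.11143485480150431
0.72 47 0.10069444514027283 0.10886800836610684
```

View pics/c6.png

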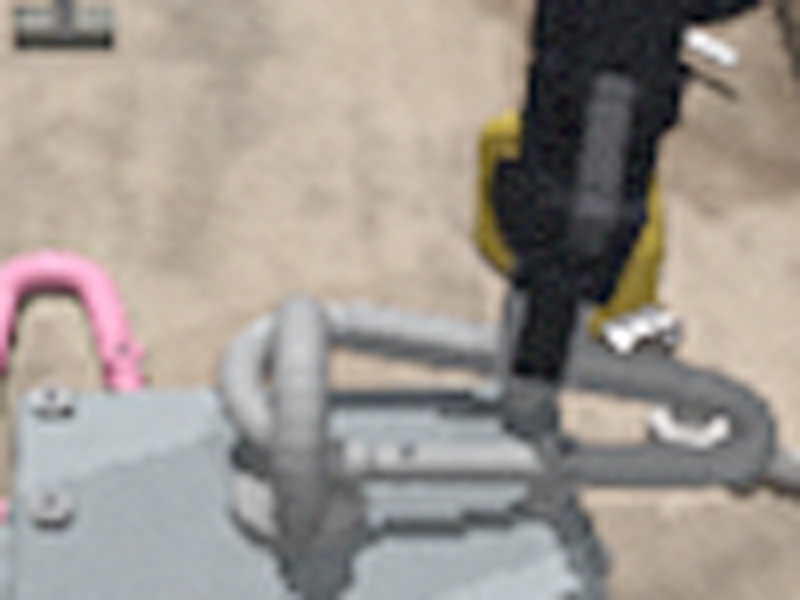

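The ring is inside the loop, at crop (300,440), and the gate is shut at (440,460). The narrow end is tilted down, a few mm above the gearbox. I'll tilt a little more until the weight comes off.

>>> drive_effector(
  offsets="-0.0014 0 0.0014 0 0.02 0;-0.0027 0 0.0027 0 0.04 0;-0.0034 0 0.0034 0 0.05 0;-0.0034 0 0.0034 0 0.05 0",
)

```text
clock: 15.05
tcp_pos: [0.6739, 0.0142, 0.1759]
orientation: [-0.193, -2.955, -0.017]
contact_force: [-0.3, -0.7, -1.9]
grip_width: 0.0084
gripper_force: 99.3
```

>>> drive_effector(
  offsets="0 0 0 0 0 0;0 0 0 0 0 0",
)

```text
clock: 15.25
tcp_pos: [0.6737, 0.0142, 0.1761]
orientation: [-0.192, -2.956, -0.017]
contact_force: [-0.7, -0.8, -2.9]
grip_width: 0.0082
gripper_force: 99.2
```

>>> drive_effector(
  offsets="-0.0004 0 0.0007 0 0.01 0;-0.0007 0 0.0015 0 0.01 0;-0.0007 0 0.002 0 0.01 0;-0.0007 0 0.002 0 0.01 0",
)

```text
clock: 15.65
tcp_pos: [0.6744, 0.0143, 0.1755]
orientation: [-0.192, -2.947, -0.018]
contact_force: [-1.3, -0.4, 7.8]
grip_width: 0.0083
gripper_force: 100.5
```

>>> drive_effector(
  offsets="0 0 0 0 0 0;0 0 0 0 0 0",
)

```text
clock: 15.85
tcp_pos: [0.6743, 0.0142, 0.1755]
orientation: [-0.192, -2.947, -0.018]
contact_force: [-1.4, -1.5, 8.2]
grip_width: 0.0085
gripper_force: 100.5
```

>>> drive_effector(
  offsets="0 0 -0.0008 0 0 0;0 0 -0.0012 0 0 0;0 0 -0.0012 0 0 0",
  grip_force=20,
)

```text
clock: 16.15
tcp_pos: [0.6744, 0.0142, 0.1756]
orientation: [-0.192, -2.946, -0.018]
contact_force: [-1.0, -1.0, 5.2]
grip_width: 0.0084
gripper_force: 100.2
```

>>> drive_effector(
  offsets="0 0 0 0 0 0;0 0 0 0 0 0;0 0 0 0 0 0;0 0 0 0 0 0",
  aperture=0.028,
)

```text
clock: 16.55
tcp_pos: [0.674, 0.0144, 0.1747]
orientation: [-0.191, -2.945, -0.018]
contact_force: [-0.0, 0.6, 0.6]
grip_width: 0.0283
gripper_force: 0.0
```

Released. I'll retreat straight up along the tool, slowly at first.

>>> drive_effector(
  offsets="0 0 -0.004 0 0 0;0 0 -0.01 0 0 0;0 0 -0.02 0 0 0;0 0 -0.035 0 0 0",
)

```text
clock: 16.95
tcp_pos: [0.6806, 0.0133, 0.21]
orientation: [-0.191, -2.945, -0.018]
contact_force: [-0.3, -0.5, 0.2]
grip_width: 0.0276
gripper_force: 0.0
```

>>> drive_effector(
  offsets="0 0 -0.03 0 0 0;0 0 -0.07 0 0 0;0 0 -0.11 0 0 0;0 0 -0.15 0 0 0;0 0 -0.15 0 0 0",
)

```text
clock: 17.45
tcp_pos: [0.7112, 0.0106, 0.3651]
orientation: [-0.193, -2.957, -0.023]
contact_force: [-0.5, 0.8, 0.2]
grip_width: 0.0281
gripper_force: 0.0
```

>>> drive_effector(
  offsets="0 0 0 0 0 0;0 0 0 0 0 0;0 0 0 0 0 0;0 0 0 0 0 0;0 0 0 0 0 0",
)

```text
clock: 17.95
tcp_pos: [0.7086, 0.0096, 0.356]
orientation: [-0.191, -2.945, -0.018]
contact_force: [-0.4, -0.1, 0.1]
grip_width: 0.0281
gripper_force: 0.0
```

Run:
```python
from bench import grab_frame
import cv2
b,db=grab_frame("side")
cv2.imwrite("pics/c7.png",cv2.resize(b[150:270,220:380],(800,600),interpolation=2))
```

```text
(no output)
```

View pics/c7.png

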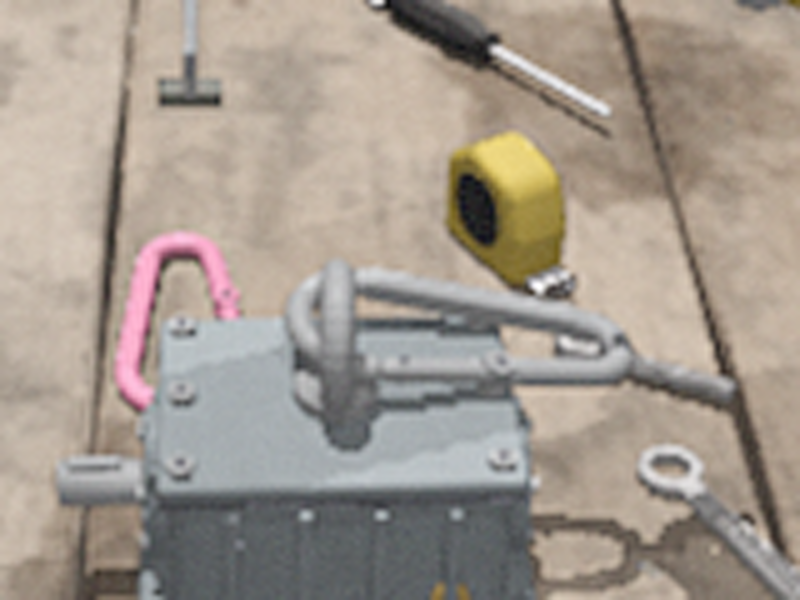

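The hook rests on the gear unit with the ring at (335,360) inside its loop and the gate shut at (430,365). The tape measure and the bolt are still in place.

```bash
python3 -c "
from bench import r
print(r.hand_in())"
```

```text
the job is handed in; nothing more can be done
None
```

The steel hook is clipped on the lifting eye with its gate shut, was pulled at 10–12 N for about a second with the ring bedded in the bowl, and is left hooked; the job is handed in at about 18 s on the robot's clock.

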